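Unlatch the amber bangle case

ROBOT

A 7-joint arm with a two-finger parallel gripper is mounted at the origin on the work surface. World frame = base frame: x ahead of the robot, y to its left, z up, the work surface at z = 0. Lengths are in m, angles in rad, forces in N, time in s.
With the tool pointing down it reaches from about 0.4 to 0.85 m from the base axis. Payload 10.4 kg.
Tool frame: the origin (TCP) lies on the centre line of the jaws, within the pads' length; the fingertips stand 17 mm ahead of it and the grasp point (between the pads) lies 2 mm behind it (manip.tcp_to_tips is the distance from the TCP to the fingertips, in m); z points along the fingers, x is the direction in which the jaws open and shut, and the axes are right-handed (so a half turn about z gives the same grasp; the last joint's range is limited). The gripper opens to 85 mm and grips with 20 to 120 N. Pads are 22 mm wide; open, the fingers measure 114 mm over their backs; the gripper's body (76 mm by 85 mm) begins 54 mm behind the grasp point. The pads swing forward as they close: fully open they stand 13 mm farther back than shut.
Start: joints at [-1.183, 0.332, -0.065, 1.46, 0.022, 1.35, -0.088], TCP at [0.25, 0.573, 0.248] pointing down, gripper open.
Joint ranges: [-2.6, 2.6], [-0.5, 2.12], [-1.47, 1.34], [0.16, 2.42], [-1.27, 4.41], [0.06, 2.06], [-2.6, 2.6]. Speed limits (rad/s): [2.22, 2.22, 2.79, 2.79, 3.14, 3.14, 3.14].

INTERFACE

Orientations are given as a unit quaternion [x, y, z, w].
In Python, from workcell import manip gives the robot as it stands.
- The arm moves only by the shell command python3 -m pendant 'ROWS' [FORCE]. ROWS is JSON, a list of rows, each a list of 3 entries, a list of its own where there are three numbers: the shift along the world's x, y, z in cm, then the turn, a rotation vector about the world's x, y, z in degrees, then the closure in counts, from 0 (fully open) to 255 (shut). A call has 1 to 12 rows; each row shifts and turns the pose as measured when the row begins; what a row does not reach is not made up. A row lasts 1/8 s, in which the tool goes at most 62.5 mm and 10.7 degrees, less where a joint would pass 70% of its speed; a pose out of reach is approached as far as the arm can. A call is refused whole if a number of a shift passes 6.25 or a number of a turn 10.7, either way. A call with a gripper value outside its range is refused whole. The fingers move at their own pace and stop on an object; FORCE is the grip in N (left out, the last holds). Time passes only in rows, so rows that do not move let the fingers close. It gives the time, the measured TCP pose, the force and the opening at its end, in the units of the state.
- manip.get_obs(): the state, without advancing time (a new reading comes with each control period).
- manip.camera(name): name is "side" or "top"; returns a dict with "pixels" (420x560x3 uint8, red, green, blue), "range_z" (420x560 float32, m along the optical axis (not along the pixel's ray), 0 where there is no reading), "K" (3x3 intrinsics, pixels), "origin" and "rotation" of the camera in the world. Camera axes: x right, y down, z forward; pixel columns grow to the right and rows downward; lengths in m; the calibration is good to about 2 mm. A picture is of the moment at which its call begins.
- manip.hand_in(): hands the job in, once; it reports no verdict.
The state is a dict: "clock": time; "joint_pos": joint angles; "joint_velocities": joint speeds; "tau": joint torques, N m; "position": TCP position; "ee_rot": TCP orientation; "ft_force": force on the tool from outside, world axes, zero at the start; "torque": the same for the moment, N m; "grip_width": opening from 0.0 (shut) to 1.0 (fully open).
Only numpy, scipy, OpenCV 4.12 (cv2) and the standard library are available. Lean on these libraries where they do the work, as an engineer would, in place of code of your own. Each camera call takes 0.05 s, during which the arm holds its last target.

TASK

A customer wants to see the amber bangles. Turn the latch knob of the case that holds the amber bangles a quarter turn clockwise (seen from above), so that its sprung lid comes free and rises open, then let go and move clear. Leave the latch of the green bangle case shut and do not disturb the brass sizing cone or the incense holder.

Things in the scene. Friction and masses are not known exactly. Their poses are not given: they have to be found in the camera images.
- amber_knob (a point): Grip point of the amber case's latch knob: a black upright bar with a white line on top, 46 mm long, 14 thick, 38 tall, on a steel hub 32 across, 9 high. The point lies on the vertical axis, 12 mm below the bar's top, 34 above the case's deck, 104 above the counter. Turns with the knob: y along the bar, x along the steel cam tongue (reaches 48 mm from the axis, top 6 mm above the deck), z up.
- amber_case: Fixed dark teak box with a clear lid over amber (orange-yellow) bangles, 210 mm deep (x), 200 wide, 70 high; origin centre of underside, -x the front, towards the robot. The knob stands on its flat 60 mm front deck, axis at x -75, y 0 mm; the shut lid is level with the deck, its edge 30 mm behind the axis. A like case with green bangles stands beside it, left or right.
- amber_latch (a joint): Turn of that knob in rad, growing clockwise seen from above: 0 shut (tongue straight back over the lid, bar along the lid's edge), 1.57 a quarter turn, stop at 1.6. Starts at 0 to 0.2. Light friction (0.06 N m), no spring, stays where left. The tongue clears the lid at about 1.05.
- amber_lid (a joint): Opening of the amber case's lid in rad: 0 shut, stop 1.05. 196 mm wide, 140 mm from its front edge to the hinge at the back of the case. A light spring (about 2 N at the edge) pushes it up; held while the tongue lies over it, once free it rises by itself to its stop in about 2 s.
- green_latch (a joint): Turn of the like knob on the green bangle case, same sizes and sense; starts at 0 to 0.2 and is to stay shut.
- cone: Brass bangle sizing cone, loose, 84 mm across the foot, 160 mm tall, upright, on the counter at the outer side of one of the cases. Origin: centre of its underside.
- holder: Squat blue ceramic incense holder, loose, 92 mm across, 52 mm tall, on the counter at the outer side of the other case. Origin: centre of its underside.
Mind the look-alikes: they are no part of the job. Of the things shaped like the holder, the blue one is meant.

How it is judged:
At the end, for the whole second after the job is handed in: The amber case's knob is turned to 1.2 rad or more (of a 1.57 quarter turn) and its lid has risen to 0.85 rad or more; the green case's knob reads below 0.4 rad; the cone and the holder stand upright (within 10 degrees) within 20 mm of where they were (value of joint amber_latch above 1.2 rad and value of joint amber_lid above 0.85 rad and value of joint green_latch below 0.4 rad and distance of each of cone, holder from where it was at the start of the episode below 0.02 m and angle between each of cone, holder's own z axis and vertical below 0.17 rad); the robot touches nothing.
It fails at once if the green case's latch is turned (0.4 rad or more) (value of joint green_latch above 0.4 rad).
It fails at once if the cone or the holder is shifted more than 20 mm or tipped more than 10 degrees (distance of any of cone, holder from where it was at the start of the episode above 0.02 m or angle between any of cone, holder's own z axis and vertical above 0.17 rad).
It also fails if it takes over 38 s, if anything falls off the work surface, if the arm or the gripper's body presses on something with over 40 N, if the wrist force passes 120 N, or if a joint passes its speed limit or range.

## Working session

There is one attempt and no reset: what is moved stays moved. The work goes in short steps, Python scripts to look and compute and a shell command to move; the robot and the scene stay as the last step left them, time stands still between calls to the robot, and variables do not carry over. Pictures are saved under pics/ and viewed, and the job is handed in when it is done.

```bash
mkdir -p pics
cat > h.py <<'E'
import numpy as np,cv2
from workcell import manip
def snap(n,f):
    c=manip.camera(n); cv2.imwrite('pics/'+f,c['pixels'][:,:,::-1]); np.savez('pics/'+n+'.npz',**{k:np.array(v) for k,v in c.items()}); return c
def load(n): return dict(np.load('pics/'+n+'.npz'))
def pt(c,u,v):
    u=int(u);v=int(v);z=c['range_z'][v,u]; K=c['K']
    return c['origin']+c['rotation']@(z*np.array([(u-K[0,2])/K[0,0],(v-K[1,2])/K[1,1],1]))
def ray(c,u,v,h):
    K=c['K'];d=c['rotation']@np.array([(u-K[0,2])/K[0,0],(v-K[1,2])/K[1,1],1]);o=c['origin'];return o+d*(h-o[2])/d[2]
E
python3 - <<'E'
from h import *
for n in('top','side'):
    c=snap(n,n+'0.png'); print(n,c['origin'],c['rotation'].round(3).tolist(),c['K'].tolist())
o=manip.get_obs(); print(o['clock'],o['position'],o['ee_rot'],o['grip_width'])
E
```

```text
top [0.41866851 0.05899128 1.53031085] [0.709, -0.705, 0.024, -0.026] [[459.0889295333984, 0.0, 280.3524428466628], [0.0, 459.0889295333984, 208.38096006210642], [0.0, 0.0, 1.0]]
side [0.51115939 1.06775974 1.10933005] [-0.007, 0.921, -0.389, -0.003] [[515.4385014498397, 0.0, 271.8292206535264], [0.0, 515.4385014498397, 206.32066399155985], [0.0, 0.0, 1.0]]
0.1 [0.2494843  0.57271636 0.24758608] [ 8.36471457e-01  5.48010129e-01 -5.14943760e-04  3.67792375e-04] 1.0022958191646252
```

View pics/top0.png

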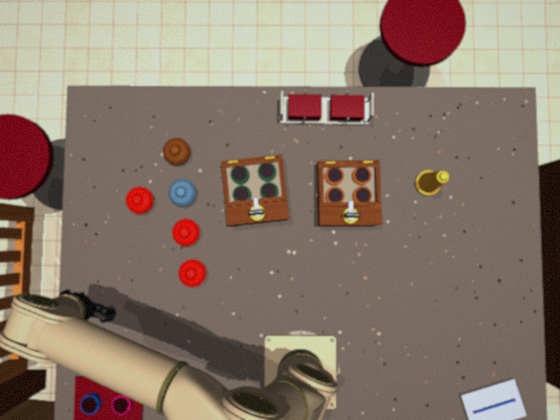

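View pics/side0.png

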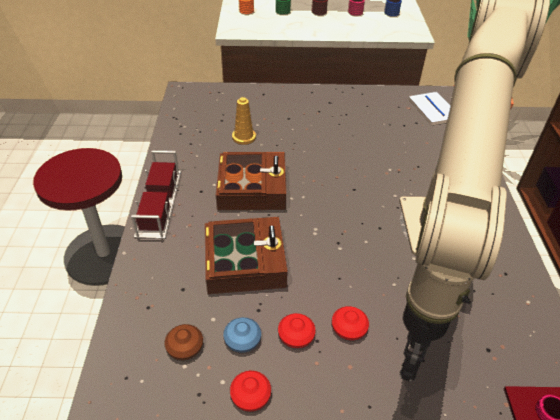

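The top view shows two cases. The green bangles are on the left, with the knob at (257,213). The orange bangles are on the right, with the knob at (351,215). The brass cone is at (432,182) and the blue holder at (182,192). Look-alikes are the red bowls at (140,200), (186,232) and (192,273) and the brown one at (176,151). I'm choosing the knob at (351,215) and will check it in a close crop.

Run:
```python
from h import *
t=load('top');s=load('side')
a=cv2.resize(t['pixels'][140:240,210:400],None,fx=4,fy=4,interpolation=2)[:,:,::-1]
cv2.imwrite('pics/ct.png',a)
a=cv2.resize(s['pixels'][140:300,195:300],None,fx=3.7,fy=3.7,interpolation=2)[:,:,::-1]
cv2.imwrite('pics/cs.png',a)
for (u,v) in [(351,215),(351,190),(340,220),(362,220),(325,222),(377,221),(257,213),(432,182),(182,192)]: print(u,v,pt(t,u,v).round(3), ray(t,u,v,.07).round(3))
```

```text
Traceback (most recent call last):
  File "h.py", line 8, in pt
    return c['origin']+c['rotation']@(z*np.array([(u-K[0,2])/K[0,0],(v-K[1,2])/K[1,1],1]))
                       ~~~~~~~~~~~~~^^~~~~~~~~~~~~~~~~~~~~~~~~~~~~~~~~~~~~~~~~~~~~~~~~~~~~
ValueError: matmul: Input operand 1 has a mismatch in its core dimension 0, with gufunc signature (n?,k),(k,m?)->(n?,m?) (size 3 is different from 4)
```

View pics/ct.png

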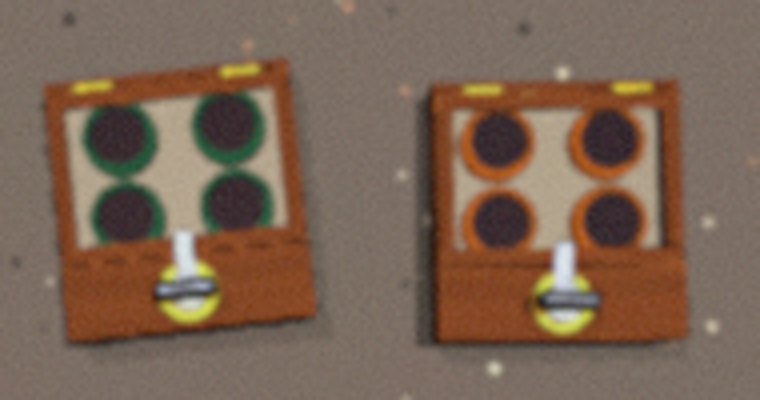

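View pics/cs.png

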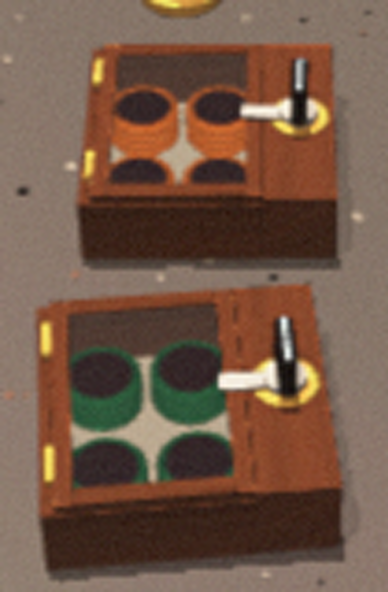

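The crops confirm it. The case with orange bangles has its yellow hub at crop (564,303), which is full-image (351,216), and its bar runs almost across. The camera rotation turned out to be a quaternion, so I'm fixing the helper before measuring.

```bash
python3 - <<'E'
s=open('h.py').read()
s=s.replace("def pt","from scipy.spatial.transform import Rotation as R\ndef rot(c): return R.from_quat(c['rotation']).as_matrix()\ndef pt").replace("c['rotation']@","rot(c)@")
open('h.py','w').write(s)
E
python3 - <<'E'
from h import *
t=load('top');s=load('side')
for n,(u,v) in dict(hub=(351,215.5),bar=(352,215),lid=(351,190),deck=(330,218),ghub=(257,213),cone=(444,177),holder=(182,192),table=(300,250)).items(): print(n,pt(t,u,v).round(3))
print('side cone',pt(s,244,120).round(3))
# deck corners in crop px
for p in [(437,340),(688,340),(432,84),(680,80)]:
    print('corner',ray(t,210+p[0]/4-.4,140+p[1]/4-.4,.07).round(4))
for n,c,box in (('top',t,(335,200,370,230)),('side',s,(255,150,290,185))):
    x0,y0,x1,y1=box
    im=c['pixels'][y0:y1,x0:x1].astype(int); hsv=cv2.cvtColor(c['pixels'][y0:y1,x0:x1],cv2.COLOR_RGB2HSV)
    m=(hsv[...,0]>22)&(hsv[...,0]<35)&(hsv[...,1]>90)&(hsv[...,2]>120)
    ys,xs=np.nonzero(m); hull=cv2.convexHull(np.c_[xs,ys].astype(np.int32))
    (cx,cy),(w,h),a=cv2.fitEllipse(np.c_[xs,ys].astype(np.float32)) if 0 else cv2.minAreaRect(hull)
    print(n,'hub',len(xs),cx+x0,cy+y0,w,h,ray(c,cx+x0,cy+y0,.079).round(4))
    m=(hsv[...,2]<75)
    if n=='top':m=(hsv[...,1]<110)&(hsv[...,2]<130)
    k,l,st,ce=cv2.connectedComponentsWithStats(m.astype(np.uint8))
    for i in range(1,k):
        if st[i,4]>8: print('  dark',st[i],ce[i]+[x0,y0])
    for r in range(210,221) if n=='top' else []: print(r,[tuple(map(int,q)) for q in c['pixels'][r,342:363:2]])
E
```

```text
hub [ 0.5   -0.154  0.118]
bar [ 0.5   -0.158  0.115]
lid [ 0.583 -0.162  0.07 ]
deck [ 0.493 -0.094  0.071]
ghub [0.505 0.135 0.118]
cone [ 0.613 -0.427  0.161]
holder [0.576 0.383 0.05 ]
table [ 0.389 -0.002 -0.006]
side cone [ 0.612 -0.403  0.087]
corner [ 0.4717 -0.0589  0.07  ]
corner [ 0.4728 -0.2584  0.07  ]
corner [ 0.6772 -0.055   0.07  ]
corner [ 0.6815 -0.2541  0.07  ]
top hub 65 350.5 215.5 15.0 13.0 [ 0.5007 -0.1583  0.079 ]
  dark [10 13 15  5 50] [352.2  214.92]
  dark [  0  26  35   4 140] [352.  227.5]
210 [(132, 70, 34), (155, 126, 58), (200, 203, 83), (205, 209, 166), (211, 216, 228), (193, 198, 199), (193, 195, 104), (170, 152, 62), (127, 65, 34), (129, 68, 32), (135, 72, 40)]
211 [(129, 72, 37), (165, 155, 65), (197, 202, 86), (186, 183, 157), (198, 205, 221), (192, 199, 205), (184, 193, 127), (176, 172, 73), (122, 69, 25), (128, 68, 35), (133, 71, 38)]
212 [(136, 82, 39), (156, 152, 59), (146, 151, 70), (140, 138, 133), (162, 167, 179), (155, 161, 172), (152, 158, 130), (147, 147, 71), (116, 72, 50), (120, 62, 36), (130, 68, 36)]
213 [(127, 78, 35), (121, 114, 4
[... 908 characters left out ...]
2, 177), (194, 201, 202), (198, 203, 199), (188, 190, 159), (187, 188, 75), (132, 107, 48), (122, 65, 32), (132, 68, 29)]
219 [(124, 67, 30), (166, 147, 60), (200, 203, 91), (191, 185, 162), (205, 207, 201), (215, 220, 201), (210, 216, 145), (192, 193, 70), (135, 100, 43), (123, 63, 31), (137, 70, 36)]
220 [(135, 69, 35), (157, 130, 55), (199, 204, 85), (195, 187, 113), (194, 192, 144), (205, 208, 142), (207, 214, 105), (171, 161, 60), (123, 75, 34), (125, 66, 33), (135, 67, 34)]
side hub 18 275.78235054016113 172.2705898284912 4.121678829193115 13.558155059814453 [ 0.5017 -0.1393  0.079 ]
  dark [19  7  4 17 51] [275.52941176 166.56862745]
  dark [ 0 15  5  8 34] [256.76470588 168.35294118]
```

```bash
python3 - <<'E'
from h import *
t=load('top')
# tongue: bright, low-saturation pixels
hsv=cv2.cvtColor(t['pixels'],cv2.COLOR_RGB2HSV)
for nm,x0 in (('amber',340),('green',246)):
    sub=hsv[194:214,x0:x0+22]; m=(sub[...,1]<60)&(sub[...,2]>170)
    ys,xs=np.nonzero(m); P=np.array([ray(t,x+x0,y+194,.076)[:2] for x,y in zip(xs,ys)])
    f=cv2.fitLine(P.astype(np.float32),cv2.DIST_L2,0,.01,.01).ravel(); print(nm,len(xs),f,np.degrees(np.arctan2(f[1],f[0])), P.min(0),P.max(0))
sub=hsv[205:225,336:368]
m=(sub[...,1]<110)&(sub[...,2]<130);ys,xs=np.nonzero(m)
P=np.array([ray(t,x+336,y+205,.116)[:2] for x,y in zip(xs,ys)])
f=cv2.fitLine(P.astype(np.float32),cv2.DIST_L2,0,.01,.01).ravel();print('bar',len(xs),f,np.degrees(np.arctan2(f[1],f[0])),P.min(0),P.max(0))
E
python3 -m pendant '[[[2,-5.8,0],[0,0,-5.5],0],[[2,-5.8,0],[0,0,-5.5],0],[[2,-5.8,0],[0,0,-5.5],0],[[2,-5.8,0],[0,0,-5.5],0],[[2,-5.8,0],[0,0,-5.5],0],[[2,-5.8,0],[0,0,-5.5],0],[[2,-5.8,0],[0,0,-5.5],0],[[2,-5.8,0],[0,0,-5.5],0]]' 40
```

```text
amber 92 [ 0.9756169   0.21948066  0.5408669  -0.15534864] 12.678531 [ 0.51196838 -0.1669486 ] [ 0.56935222 -0.13840772]
green 84 [0.99883205 0.04831763 0.5454552  0.14235418] 2.7694743 [0.51027693 0.12833158] [0.56780935 0.15687925]
bar 51 [ 0.00347132 -0.999994    0.5009554  -0.15774707] -89.8011 [ 0.49388917 -0.17905853] [ 0.5279199 -0.1358622]
clock: 1.1
position: [0.4069, 0.1011, 0.2439]
ee_rot: [0.982, 0.186, -0.003, -0.001]
ft_force: [0.8, 0.4, 0.2]
grip_width: 0.999
```

The bar's centre is at (0.501,-0.158). It lies along y to within a degree, and the case axis (0.501,-0.158) and the hub (0.501,-0.158) agree. I'm moving above it.

```bash
python3 -m pendant '[[[1.9,-5.2,0],[0,0,-4.3],0],[[1.9,-5.2,0],[0,0,-4.3],0],[[1.9,-5.2,0],[0,0,-4.3],0],[[1.9,-5.2,0],[0,0,-4.3],0],[[1.9,-5.2,0],[0,0,-4.3],0],[[0,0,0],[0,0,0],0],[[0,0,0],[0,0,0],0]]'
```

```text
clock: 1.98
position: [0.5023, -0.1721, 0.2431]
ee_rot: [1.0, -0.01, -0.002, -0.001]
ft_force: [-0.2, 0.3, 0.8]
grip_width: 1.0
```

```bash
python3 -m pendant '[[[-0.1,0.7,-3],[0,0,1],0],[[0,0.7,-3],[0,0,0],0],[[0,0,-2],[0,0,0],0],[[0,0,0],[0,0,0],0]]'
python3 - <<'E'
from h import *
s=snap('side','s1.png');t=snap('top','t1.png')
a=cv2.resize(s['pixels'][60:220,190:370],None,fx=3.5,fy=3.5,interpolation=2)[:,:,::-1]
cv2.imwrite('pics/cs1.png',a)
E
```

```text
clock: 2.48
position: [0.5009, -0.1519, 0.1613]
ee_rot: [1.0, 0.004, -0.002, -0.002]
ft_force: [-0.1, -0.1, 0.6]
grip_width: 0.998
```

View pics/cs1.png

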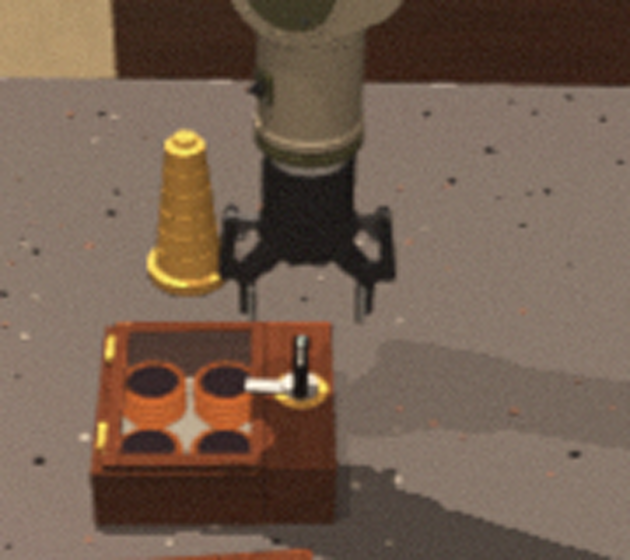

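The side crop shows the fingers at x≈247 and x≈362 on either side of the bar at x≈300. I'll correct y by -6 mm and descend to 0.102.

```bash
python3 -m pendant '[[[0,-0.3,-2],[0,0,0],0],[[0,-0.3,-2],[0,0,0],0],[[0,0,-1],[0,0,0],0],[[0,0,0],[0,0,0],0],[[0,0,0],[0,0,0],0]]' 40
```

```text
clock: 3.2
position: [0.5054, -0.1577, 0.1172]
ee_rot: [1.0, 0.005, 0.004, -0.003]
ft_force: [-0.3, 0.5, 0.3]
grip_width: 0.996
```

```bash
python3 -m pendant '[[[-0.4,0,-0.9],[0,0,0],0],[[0,0,-0.5],[0,0,0],0],[[0,0,0],[0,0,0],60],[[0,0,0],[0,0,0],120]]' 40
```

```text
clock: 3.7
position: [0.5015, -0.1576, 0.1032]
ee_rot: [1.0, 0.005, 0.004, -0.003]
ft_force: [-0.3, 0.4, -0.2]
grip_width: 0.606
```

```bash
python3 -m pendant '[[[0,0,0],[0,0,0],255],[[0,0,0],[0,0,0],255],[[0,0,0],[0,0,0],255],[[0,0,0],[0,0,0],255],[[0,0,0],[0,0,0],255],[[0,0,0],[0,0,0],255]]' 40
```

```text
clock: 4.45
position: [0.5041, -0.1574, 0.1041]
ee_rot: [1.0, 0.005, 0.007, -0.002]
ft_force: [2.2, 0.0, -3.2]
grip_width: 0.155
```

The opening is 13 mm, which matches the bar. I'm turning clockwise (about -z) and watching the forces.

```bash
python3 -m pendant '[[[0,0,0],[0,0,-8],255],[[0,0,0],[0,0,-8],255],[[0,0,0],[0,0,-8],255],[[0,0,0],[0,0,-8],255]]'
```

```text
clock: 4.95
position: [0.5039, -0.1571, 0.1041]
ee_rot: [0.96, -0.278, 0.007, -0.001]
ft_force: [1.2, 0.6, -2.5]
grip_width: 0.159
```

```bash
python3 -m pendant '[[[0,0,0],[0,0,-8],255],[[0,0,0],[0,0,-8],255],[[0,0,0],[0,0,-8],255],[[0,0,0],[0,0,-8],255],[[0,0,0],[0,0,-8],255],[[0,0,0],[0,0,-8],255],[[0,0,0],[0,0,-6],255],[[0,0,0],[0,0,0],255]]'
python3 - <<'E'
from h import *
s=snap('side','s2.png')
a=cv2.resize(s['pixels'][60:220,190:370],None,fx=3.5,fy=3.5,interpolation=2)[:,:,::-1]
cv2.imwrite('pics/cs2.png',a)
E
```

```text
clock: 5.95
position: [0.5039, -0.1565, 0.1041]
ee_rot: [0.718, -0.696, 0.007, 0.002]
ft_force: [0.6, -1.3, -2.4]
grip_width: 0.155
```

View pics/cs2.png

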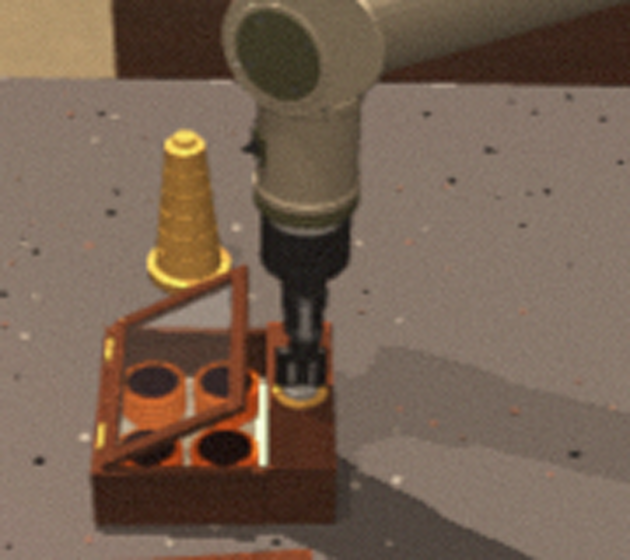

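The lid is already rising and clears the gripper. The yaw is -88°. I'm letting go.

```bash
python3 -m pendant '[[[0,0,0],[0,0,0],120],[[0,0,0],[0,0,0],60],[[0,0,0],[0,0,0],60],[[0,0,0],[0,0,0],60],[[0,0,0],[0,0,0],60],[[0,0,0],[0,0,0],60]]'
```

```text
clock: 6.75
position: [0.5037, -0.1563, 0.1043]
ee_rot: [0.72, -0.693, 0.006, 0.001]
ft_force: [1.0, 0.3, -0.2]
grip_width: 0.762
```

```bash
python3 -m pendant '[[[-0.3,0,2],[0,0,0],60],[[-0.3,0,3],[0,0,0],60],[[-1,0,4],[0,0,0],60],[[-2,0,5],[0,0,0],60],[[-3,0,4],[0,0,0],60],[[-2,0,2],[0,0,0],60],[[0,0,0],[0,0,0],60],[[0,0,0],[0,0,0],60]]'
python3 - <<'E'
from h import *
s=snap('side','s3.png');t=snap('top','t3.png')
a=cv2.resize(s['pixels'][60:300,190:370],None,fx=2.5,fy=2.5,interpolation=2)
b=cv2.resize(t['pixels'][140:240,160:460],None,fx=2,fy=2,interpolation=2)
cv2.imwrite('pics/cs3.png',a[:,:,::-1]);cv2.imwrite('pics/ct3.png',b[:,:,::-1])
E
```

```text
clock: 7.75
position: [0.4205, -0.1553, 0.3012]
ee_rot: [0.721, -0.693, 0.004, 0.001]
ft_force: [-0.5, -0.0, 0.7]
grip_width: 0.766
```

View pics/cs3.png

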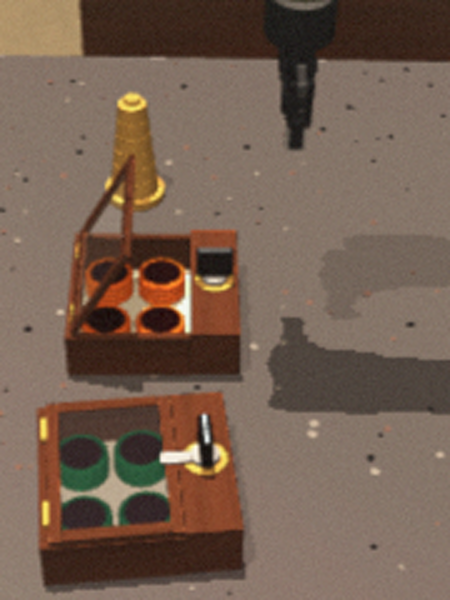

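View pics/ct3.png

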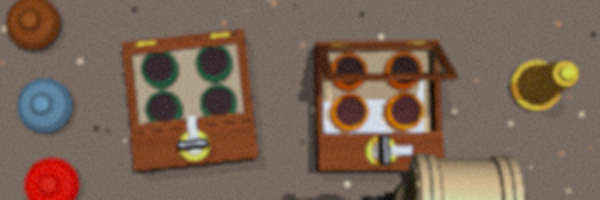

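The amber knob at top-crop (381,150) is turned a full quarter, with its tongue pointing to the right. The lid stands open, and the green latch, cone and holder look unchanged. I'll wait a second to let the lid settle, then measure its angle.

```bash
python3 -m pendant '[[[0,0,0],[0,0,0],60],[[0,0,0],[0,0,0],60],[[0,0,0],[0,0,0],60],[[0,0,0],[0,0,0],60],[[0,0,0],[0,0,0],60],[[0,0,0],[0,0,0],60],[[0,0,0],[0,0,0],60],[[0,0,0],[0,0,0],60]]'
python3 - <<'E'
from h import *
s0=load('side');s=snap('side','s4.png')
t=snap('top','t4.png')
t0=cv2.imread('pics/top0.png')[:,:,::-1].astype(int);d=abs(t['pixels'].astype(int)-t0).max(2)
for n,(x0,y0,x1,y1) in dict(holder=(165,177,200,210),cone=(412,165,455,200),green=(218,152,292,228)).items(): print(n,'changed px',(d[y0:y1,x0:x1]>60).sum())
# lid edge points: highest near lid front edge in top view
H=np.array([[pt(t,u,v) for u in range(318,384)] for v in range(155,205)]).reshape(-1,3)
k=H[(H[:,2]>.12)&(H[:,2]<.3)&(H[:,0]>.54)&(H[:,1]>-.27)&(H[:,1]<-.04)]
i=k[k[:,2].argsort()[-25:]];print(len(k),i.mean(0),np.arctan2(k[:,2]-.07,.671-k[:,0])[k[:,2]>.15].round(2)[:10], k[:,2].max())
E
```

```text
clock: 8.85
position: [0.4205, -0.1553, 0.2996]
ee_rot: [0.721, -0.693, 0.004, 0.004]
ft_force: [0.2, -0.0, -0.0]
grip_width: 0.764
holder changed px 0
cone changed px 0
green changed px 0
713 [ 0.60297293 -0.1544301   0.19087787] [1.09 1.1  1.06 1.06 1.07 1.06 1.06 1.06 1.06 1.06] 0.19297627644784265
```

The lid is at about 1.06 rad, which is its stop. The holder, cone and green case haven't changed in the image, and the arm is clear of everything.

```bash
python3 -c "
from workcell import manip
print(manip.hand_in())"
```

```text
the job is handed in; nothing more can be done
None
```

I gripped the amber case's knob, turned it about 88° clockwise, let go, and moved the gripper about 20 cm up and 8 cm back. I handed in at about 9 s on the clock; no verdict is reported.

- **Amber latch:** the last pictures show the bar a quarter turn round and the tongue clear of the lid. I judged the knob's final angle from the picture and the 88° tool turn, not from a separate measurement.
- **Amber lid:** it is open at about 1.06 rad, which is its stop.
- **Green case, cone and holder:** none of their pixels changed in the top view from the start to the end.
- **Forces:** readings at the end of each move stayed below about 5 N, and were about 0 once clear.
- **Check that disagreed:** my first angle estimate from the tongue gave 12.7° because the colour mask also picked up the case's beige lining. I ignored it and used the bar's own direction, which agreed with the grip.

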